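# Tip the scoop of walnuts into the swivel-lid keeper

## Task

Put the walnuts away: swing the lid of the round wooden keeper wide open, lift the steel scoop by its handle and tip all five walnuts out over its open edge into the keeper, without touching the nuts with the gripper. Then set the empty scoop down flat on the worktop and swing the lid fully shut again. Work gently: do not knock the scoop against the keeper, and leave the keeper and the things around it standing where they are.

Things in the scene. Friction and masses are not known exactly. Their poses are not given: they have to be found in the camera images.
- keeper: Round turned tub of pale wood, 164 mm across, 88 mm high without its lid, wall 10 mm (mouth 144 mm across), inner floor 10 mm above its underside; about 1.1 kg, standing loose on the worktop. Origin: centre of its underside; z up; the lid's pin is on its -y side.
- keeper_mouth (a point): Centre of the keeper's mouth, at the height of the rim (88 mm above the worktop).
- keeper_pivot (a point): Point on the lid's upright pin (steel cap on the rim, 72 mm from the keeper's axis), 95 mm above the worktop.
- keeper_lid (a joint): Angle of the flat round lid (164 mm across, top face 102 mm above the worktop), which swivels level on the upright pin and does not lift: 0 = shut, 2.2 rad = wide open at its stop. Opens clockwise seen from above (knob first toward the keeper's own +x side). Light steady friction (about 0.5 N at the knob): it stays where it is left. May start a little ajar.
- keeper_knob (a point): On the axis of the lid's round upright knob, 15 mm above the lid's top face (about 116 mm above the worktop). The knob is 20 mm in diameter at this height and ends 130 mm above the worktop; it stands on the lid across from the pin, 135 mm from the pin's axis.
- scoop: Flat-bottomed steel scoop, 0.2 kg: pan 140 mm long (its x), 124 mm wide (its y), sheet 3 mm, lips on three sides 38 mm high (side lips 20 mm near the front), fully open along its -x edge; a straight wooden handle runs out level from the back lip to +x. Balances about 30 mm behind the pan's centre. Origin: centre of the pan's underside; z up out of the pan.
- scoop_edge (a point): Middle of the pan's open front edge (70 mm from the pan's centre, on the pan's floor, 3 mm above its underside).
- scoop_handle (a point): Centre of the wooden handle where it is best gripped, 120 mm behind the pan's centre and 30 mm above the underside. The handle is 22 mm wide (scoop's y), 20 mm high, with flat upright sides, and runs from 88 to 188 mm behind the pan's centre.
- walnut0: Walnut in its shell, about 36 mm long and 31 mm thick, 16 g; rolls freely on the scoop's floor. Origin at its centre.
- walnut1: Another such walnut; origin at its centre.
- walnut2: Another such walnut; origin at its centre.
- walnut3: Another such walnut; origin at its centre.
- walnut4: Another such walnut; origin at its centre.
- mug_tea: Bystander: mug, 81 mm across, 101 mm high. Origin: centre of its underside.
- garlic: Bystander: garlic bulb, 54 mm across. Origin: centre of its underside. Behind it stand a microwave (from x 0.64, y over 0.16, 0.26 high) and, above, a wall cabinet (from x 0.65 m, y over 0.03 m, underside at z 0.33 m): keep the wrist in front of them between scoop and keeper.
- salt_shaker: Bystander: glass salt shaker, 44 mm across, 90 mm high. Origin: centre of its underside.
Mind the look-alikes: they are no part of the job. What is shaped like the walnut0 but green or pink is not meant.

How it is judged:
On the way, in this order (a step that is already met when the one before it is completed fails the run):
1. the keeper's lid is swung wide open (past 1.9 rad), with the nuts still on the scoop (value of joint keeper_lid above 1.9 rad and x of walnut0 in the frame of scoop between -0.1 and 0.07 m and z of walnut0 in the frame of scoop between 0 and 0.06 m and y of walnut0 in the frame of scoop between -0.062 and 0.062 m and x of walnut1 in the frame of scoop between -0.1 and 0.07 m and z of walnut1 in the frame of scoop between 0 and 0.06 m and y of walnut1 in the frame of scoop between -0.062 and 0.062 m and x of walnut2 in the frame of scoop between -0.1 and 0.07 m and z of walnut2 in the frame of scoop between 0 and 0.06 m and y of walnut2 in the frame of scoop between -0.062 and 0.062 m and x of walnut3 in the frame of scoop between -0.1 and 0.07 m and z of walnut3 in the frame of scoop between 0 and 0.06 m and y of walnut3 in the frame of scoop between -0.062 and 0.062 m and x of walnut4 in the frame of scoop between -0.1 and 0.07 m and z of walnut4 in the frame of scoop between 0 and 0.06 m and y of walnut4 in the frame of scoop between -0.062 and 0.062 m), for 0.1 s.
2. the scoop is lifted and brought over the keeper with all five walnuts aboard (height (world z) of scoop_edge above 0.088 m and horizontal distance between scoop_edge and keeper_mouth below 0.12 m and x of walnut0 in the frame of scoop between -0.1 and 0.07 m and z of walnut0 in the frame of scoop between 0 and 0.06 m and y of walnut0 in the frame of scoop between -0.062 and 0.062 m and x of walnut1 in the frame of scoop between -0.1 and 0.07 m and z of walnut1 in the frame of scoop between 0 and 0.06 m and y of walnut1 in the frame of scoop between -0.062 and 0.062 m and x of walnut2 in the frame of scoop between -0.1 and 0.07 m and z of walnut2 in the frame of scoop between 0 and 0.06 m and y of walnut2 in the frame of scoop between -0.062 and 0.062 m and x of walnut3 in the frame of scoop between -0.1 and 0.07 m and z of walnut3 in the frame of scoop between 0 and 0.06 m and y of walnut3 in the frame of scoop between -0.062 and 0.062 m and x of walnut4 in the frame of scoop between -0.1 and 0.07 m and z of walnut4 in the frame of scoop between 0 and 0.06 m and y of walnut4 in the frame of scoop between -0.062 and 0.062 m).
3. all five walnuts have been tipped into the keeper over the scoop's open edge (scoop still tilted, the keeper's mouth before its open edge) (angle between scoop's own z axis and vertical above 0.12 rad and x of keeper_mouth in the frame of scoop below -0.02 m and y of keeper_mouth in the frame of scoop between -0.06 and 0.06 m and horizontal distance between each of walnut0, walnut1, walnut2, walnut3, walnut4 and keeper_mouth below 0.072 m and height (world z) of walnut0 between 0.015 and 0.08 m and height (world z) of walnut1 between 0.015 and 0.08 m and height (world z) of walnut2 between 0.015 and 0.08 m and height (world z) of walnut3 between 0.015 and 0.08 m and height (world z) of walnut4 between 0.015 and 0.08 m).
4. the scoop lies flat on the worktop, released (height (world z) of scoop below 0.006 m and angle between scoop's own z axis and vertical below 0.06 rad and linear speed of scoop below 0.02 m/s and contact force between the fingers and scoop below 0.05 N), for 0.2 s.
5. the lid is swung shut again (within 0.12 rad) (value of joint keeper_lid below 0.12 rad), for 0.2 s.
At the end, for the whole second after the job is handed in: All five walnuts lie inside the keeper (within 72 mm of its axis, below its rim), the lid is shut to within 0.12 rad, the keeper stands upright within 50 mm of where it stood, and the empty scoop lies flat (within 0.06 rad) and at rest on the worktop (value of joint keeper_lid below 0.12 rad and angle between keeper's own z axis and vertical below 0.05 rad and distance of keeper from where it was at the start of the episode below 0.05 m and linear speed of each of keeper, scoop below 0.02 m/s and horizontal distance between each of walnut0, walnut1, walnut2, walnut3, walnut4 and keeper_mouth below 0.072 m and height (world z) of walnut0 between 0.015 and 0.08 m and height (world z) of walnut1 between 0.015 and 0.08 m and height (world z) of walnut2 between 0.015 and 0.08 m and height (world z) of walnut3 between 0.015 and 0.08 m and height (world z) of walnut4 between 0.015 and 0.08 m and height (world z) of scoop below 0.006 m and angle between scoop's own z axis and vertical below 0.06 rad); the robot touches nothing.
It fails at once if the gripper touched a walnut (contact force between the fingers and walnut0 above 0.5 N or contact force between the fingers and walnut1 above 0.5 N or contact force between the fingers and walnut2 above 0.5 N or contact force between the fingers and walnut3 above 0.5 N or contact force between the fingers and walnut4 above 0.5 N).
It fails at once if the scoop was knocked against the keeper (over 12 N) (contact force between scoop and keeper above 12 N).
It fails at once if the keeper was shoved more than 50 mm or tipped (distance of keeper from where it was at the start of the episode above 0.05 m or angle between keeper's own z axis and vertical above 0.2 rad).
It fails at once if a bystander was disturbed (distance of any of mug_tea, garlic, salt_shaker from where it was at the start of the episode above 0.03 m).
It also fails if it takes over 72 s, if anything falls off the work surface, if the arm or the gripper's body presses on something with over 40 N, if the wrist force passes 120 N, or if a joint passes its speed limit or range.

## Robot

A 6-joint arm with a two-finger parallel gripper is mounted at the origin on a cart in front of the work surface, level with it; the furniture and walls round the work are solid. World frame = base frame: x ahead of the robot, y to its left, z up, the work surface at z = 0. Lengths are in m, angles in rad, forces in N, time in s.
With the tool pointing down it reaches from about 0.325 to 0.9 m from the base axis. Payload 6.1 kg.
Tool frame: the origin (TCP) lies between the finger pads; the fingertips stand 22 mm ahead of it and the grasp point (between the pads) lies 3 mm ahead of it (r.tcp_to_tips is the distance from the TCP to the fingertips, in m); z points along the fingers, y is the line along which they close (so a half turn about z gives the same grasp; the last joint's range is limited). The gripper opens to 85 mm and grips with 20 to 120 N. Pads are 22 mm wide; open, the fingers measure 114 mm over their backs; the gripper's body (76 mm by 85 mm) begins 54 mm behind the grasp point. The pads swing forward as they close: fully open they stand 13 mm farther back than shut.
Start: joints at [-1.437, 0.22, 1.526, -0, 1.395, -0.126], TCP at [0.161, -0.604, 0.253] pointing down, gripper open.
Joint ranges: [-2.98, 2.98], [-0.91, 2.08], [0.09, 2.57], [-1.24, 4.39], [0.2, 2.65], [-2.68, 2.68]. Speed limits (rad/s): [2.57, 2.57, 3.01, 3.14, 3.14, 3.14].

## Interface

Orientations are given as a rotation vector (axis times angle).
In Python, from cell import r gives the robot as it stands. The module is installed in compiled form; this text tells all that it offers.
- The arm moves only by the tool jog_arm, never from a script. Its argument "plan" is a list of rows, each a list of 6 numbers: the shift along the world's x, y, z in mm, then the turn, a rotation vector about the world's x, y, z in rad. A call has 1 to 20 rows; each row shifts and turns the commanded pose from where the row before left it; what a row does not reach is not made up. A row lasts 1/10 s, in which the tool goes at most 50 mm and 8.59 degrees, less where a joint would pass 70% of its speed; a pose out of reach is approached as far as the arm can. A call with a gripper value outside its range is refused whole. "jaw" is the opening, from 0 (shut) to 1 (fully open), set as the call begins (left out, the last holds). The fingers move at their own pace and stop on an object; "force" is the grip in N (left out, the last holds). Time passes only in rows, so rows that do not move let the fingers close. It gives the time, the measured TCP pose, the force, the opening and the grip force at its end, in the units of the state.
- r.observe(): the state, without advancing time (a new reading comes with each control period).
- r.read_camera(name): name is "scene" or "top" or "wrist"; returns the picture (420x560x3 uint8, red, green, blue); there is no depth.
- r.camera_model(name): a dict with "intrinsics" (3x3 intrinsics, pixels), "k1" (the pictures are not rectified: a ray, as slopes to the right and down, at radius r is drawn at 1 + k1 r^2 times it, then the intrinsics apply), "R" (3x3) and "t" (3): a world point X has camera coordinates R X + t; the wrist camera has in their place "T_tool_cam" (4x4, takes a point from camera to tool coordinates, whose origin is the TCP and whose axes are the flange's). Camera axes: x right, y down, z forward; pixel columns grow to the right and rows downward; lengths in m; the calibration is good to about 2 mm. A picture is of the moment at which its call begins: read the wrist's pose just before it. camera_model takes no time and is no camera call.
- r.sign_off(): hands the job in; it is judged then, once.
The state is a dict: "clock": time; "q": joint angles; "qd": joint speeds; "joint_torque": joint torques, N m; "tool_pos": TCP position; "orientation": TCP orientation; "contact_force": force on the tool from outside, world axes, zero at the start; "moment": the same for the moment, N m; "opening": opening from 0.0 (shut) to 1.0 (fully open); "gripper_force": force on a finger pad.
Only numpy, scipy, OpenCV 4.12 (cv2) and the standard library are available. Lean on these libraries where they do the work, as an engineer would, in place of code of your own. Each camera call takes 0.05 s, during which the arm holds its last target. There are 200 camera calls.

## Working session

There is one attempt and no reset: what is moved stays moved. The work goes in short steps, Python scripts to look and compute and a tool call to move; the robot and the scene stay as the last step left them, time stands still between calls to the robot, and variables do not carry over. Pictures are saved under pics/ and viewed, at most 11 in all, crops included, and the job is handed in when it is done.

Besides the shell and the picture viewer there is one more tool, called after "Emit:" as name(argument=value, ...) on one line, values as JSON. jog_arm: Moves the arm, as the interface text tells. Its arguments: {"type":"object","properties":{"plan":{"type":"array"},"jaw":{"type":"number"},"force":{"type":"number"}},"required":["plan"]}

```bash
mkdir -p pics; cat > h.py <<'E'
import numpy as np, cv2
from cell import r
from scipy.spatial.transform import Rotation as Ro
def cam(n):
    m=r.camera_model(n); K=np.array(m["intrinsics"]); k1=m["k1"]
    if "R" in m: R=np.array(m["R"]);t=np.array(m["t"])
    else:
        s=r.observe();T=np.eye(4);T[:3,:3]=Ro.from_rotvec(s["orientation"]).as_matrix();T[:3,3]=s["tool_pos"]
        W=np.linalg.inv(T@np.array(m["T_tool_cam"]));R=W[:3,:3];t=W[:3,3]
    return K,k1,R,t
def ray(c,u,v):
    K,k1,R,t=c; d=np.linalg.inv(K)@[u,v,1.]; p=d[:2]; x=p.copy()
    for _ in range(20): x=p/(1+k1*(x@x))
    return -R.T@t, R.T@np.array([x[0],x[1],1])
def onz(c,u,v,z):
    o,d=ray(c,u,v); return o+d*(z-o[2])/d[2]
def proj(c,X):
    K,k1,R,t=c; p=R@np.array(X)+t; s=p[:2]/p[2]; s=s*(1+k1*(s@s)); return (K@[s[0],s[1],1])[:2]
def snap(n,f):
    c=cam(n); im=r.read_camera(n)[:,:,::-1].copy(); cv2.imwrite(f"pics/{f}.png",im); return c,im
E
python3 - <<'E'
from h import *
for n in("top","scene"):
    c,im=snap(n,n+"0"); print(n,-c[2].T@c[3],c[2][2])
print(r.observe())
E
```

```text
top [0.48120994 0.07574954 1.10568043] [ 0.09314917 -0.02485252 -0.99534194]
scene [-0.06859676  0.8805375   1.10786713] [ 0.43752671 -0.56047841 -0.70316024]
{'clock': 0.1, 'q': array([-1.43709026e+00,  2.21146227e-01,  1.52748891e+00,  7.97326325e-06,
        1.39470030e+00, -1.26121870e-01]), 'qd': array([-0.00034424, -0.00305407, -0.00254339, -0.00247262, -0.00157602,
        0.0019824 ]), 'joint_torque': array([ 2.04422569e-03, -4.98243856e+01, -3.90545797e+01, -2.13781054e-04,
        5.71362732e-03, -2.12718965e-05]), 'tool_pos': array([ 0.16048952, -0.60352435,  0.25231337]), 'orientation': array([-3.11339076e+00, -4.06761718e-01, -1.94654205e-06]), 'contact_force': array([ 0.02344165, -0.263041  ,  0.01288184]), 'moment': array([-0.025327  , -0.04023294,  0.02747189]), 'gripper_force': 0.0, 'opening': 0.9980676006146323}
```

View pics/top0.png

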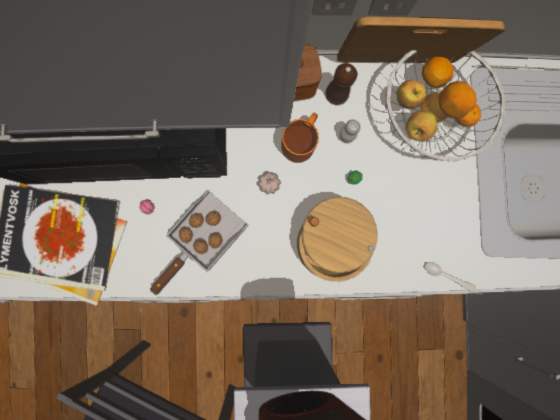

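View pics/scene0.png

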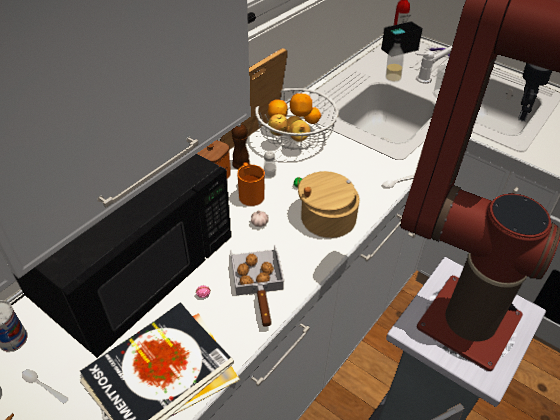

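Top view: the keeper is at about (338,240), with its knob at (313,222) and pin cap at (372,248). The scoop pan is at about (207,231), and its handle ends at (155,290). 

Candidates:
- Walnuts: brown, on the scoop, at (196,220), (214,218), (186,235), (201,246) and (215,240). These are the ones I want.
- Look-alikes: green at (355,177) and pink at (147,206). Not wanted.
- Scoop vs. spoon: the spoon at (450,275) is not the scoop.
- Knob: the brown dot at (313,222). The garlic is at (269,182).

Checking that choice in one close crop.

```bash
python3 - <<'E'
from h import *
im=cv2.imread("pics/top0.png"); c=im[160:310,130:400]; c=cv2.convertScaleAbs(c,alpha=1.2)
cv2.imwrite("pics/crop1.png",cv2.resize(c,None,fx=2.9,fy=2.9,interpolation=cv2.INTER_CUBIC))
C=cam("top")
for n,u,v,z in [("knobtop",313,222,.13),("pin",371.5,248.5,.1),("pan",207,231,.003),("hend",155,290,.03),("hstart",184,259,.03),("mug",299,141,.1),("garlic",269,182,.03),("salt",350,130,.09),("green",355,177,.015),("pink",147,206,.015)]: print(n,onz(C,u,v,z).round(3))
E
```

```text
knobtop [ 0.532 -0.021  0.13 ]
pin [ 0.475 -0.15   0.1  ]
pan [0.522 0.215 0.003]
hend [0.388 0.331 0.03 ]
hstart [0.458 0.264 0.03 ]
mug [0.711 0.002 0.1  ]
garlic [0.632 0.068 0.03 ]
salt [ 0.738 -0.113  0.09 ]
green [ 0.643 -0.135  0.015]
pink [0.582 0.354 0.015]
```

View pics/crop1.png

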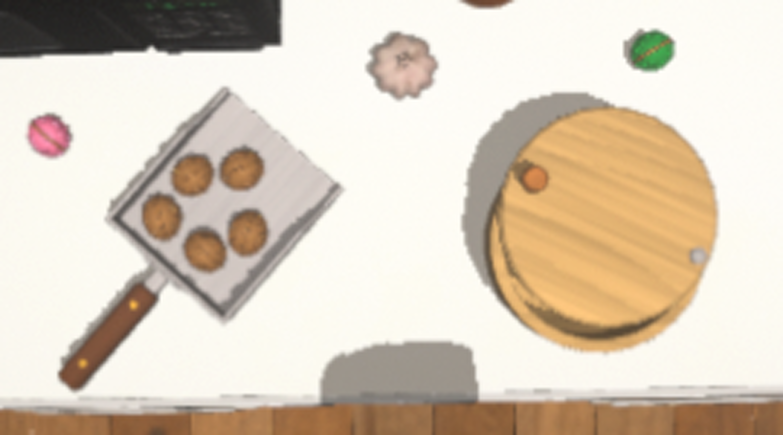

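The crop confirms it: five brown walnuts lie in the steel pan, away from the pink and green ones. The knob is at crop (536,179), the pin cap at (697,257), and the tub rim's lower edge shows below the lid at (600,352), so the lid is slightly ajar. The pan corners are at crop (226,88), (342,188), (226,321) and (110,216).

```bash
cat > m.py <<'E'
from h import *
from scipy.optimize import least_squares
im=cv2.imread("pics/top0.png"); C=cam("top")
f=lambda p,z:onz(C,130+(p[0]+.5)/2.9-.5,160+(p[1]+.5)/2.9-.5,z)
k=f((536,179),.13);pin=f((697,257),.1)
hsv=cv2.cvtColor(im,cv2.COLOR_BGR2HSV)
m=cv2.inRange(hsv,(8,60,60),(30,255,255)); m[290:]=0
pts=[]
for u in range(322,366,3):
    v=np.where(m[200:290,u])[0].max()+200+.5; pts.append(onz(C,u,v,.088)[:2])
pts=np.array(pts)
s=least_squares(lambda c:np.r_[np.linalg.norm(pts-c,axis=1)-.082,3*(np.linalg.norm(c-pin[:2])-.072)],[.46,-.08])
c=s.x; print("knob",k,"pin",pin,"d",np.linalg.norm(k-pin));print("centre",c,s.fun.round(4))
a=np.arctan2(*(k-pin)[1::-1]); b=np.arctan2(*(c-pin[:2])[::-1]); print("ajar",b-a,"closed dir",b)
for t in(0,.5,1,1.5,2,2.2,2.3): print(t,pin[:2]+.135*np.array([np.cos(b-t),np.sin(b-t)]))
P=[f(p,z) for p,z in (((226,88),.03),((342,188),.012),((226,321),.025),((110,216),.038))]
print(np.round(P,3))
h1,h2=f((148,296),.04),f((70,382),.04); print("handle",h1,h2,np.arctan2(*(h1-h2)[1::-1]))
E
python3 m.py
```

```text
knob [ 0.53359209 -0.02460972  0.13      ] pin [ 0.47519547 -0.14630098  0.1       ] d 0.1382712146763808
centre [ 0.48847044 -0.07533207] [ 0.001   0.0008  0.0012  0.     -0.0007 -0.0008 -0.0004  0.0005 -0.0002
 -0.0003  0.0001 -0.0007 -0.0007 -0.     -0.0001  0.0006]
ajar 0.2625021395765479 closed dir 1.3858799383782565
0 [ 0.50001716 -0.01360251]
0.5 [ 0.56059758 -0.04174727]
1 [ 0.6002686  -0.09549042]
1.5 [ 0.60931734 -0.16167377]
2 [ 0.58552838 -0.22409333]
2.2 [ 0.56787411 -0.24446243]
2.3 [ 0.55761131 -0.25322445]
[[0.615 0.21  0.03 ]
 [0.535 0.119 0.012]
 [0.431 0.211 0.025]
 [0.515 0.3   0.038]]
handle [0.45201278 0.27016309 0.04      ] [0.38606795 0.33157356 0.04      ] -0.7498091648831982
```

Emit:
jog_arm(plan=[[23,36,-2,0,0,0.054],[23,36,-2,0,0,0.054],[23,36,-2,0,0,0.054],[23,36,-2,0,0,0.054],[23,36,-2,0,0,0.054],[23,36,-2,0,0,0.054],[23,36,-2,0,0,0.054],[23,36,-2,0,0,0.054],[23,36,-2,0,0,0.054],[23,36,-2,0,0,0.054],[23,36,-2,0,0,0.054],[23,36,-2,0,0,0.054],[23,36,-2,0,0,0.054],[23,36,-2,0,0,0.054],[23,36,-2,0,0,0.054],[23,36,-2,0,0,0.054],[5,3,0,0,0,0],[0,0,0,0,0,0]], jaw=0.55)

```text
clock: 1.9
tool_pos: [0.5336, -0.0241, 0.2207]
orientation: [-2.656, -1.676, 0.002]
contact_force: [0.0, -0.2, -0.1]
opening: 0.549
gripper_force: 0.0
```

```bash
python3 - <<'E'
from h import *
c,im=snap("wrist","w1"); s=r.observe(); print(s["tool_pos"],s["q"],s["opening"],r.tcp_to_tips, Ro.from_rotvec(s["orientation"]).as_matrix().round(2))
for X in [(.534,-.025,.13),(.475,-.147,.1),(.488,-.075,.102)]: print(proj(c,X))
E
```

```text
[ 0.53315043 -0.02508716  0.22076242] [-1.94488409e-01  2.90503233e-02  1.79868928e+00 -5.80148399e-04
  1.31517322e+00  2.52150422e-01] 0.5468368252826648 0.022 [[ 0.43  0.9  -0.  ]
 [ 0.9  -0.43 -0.  ]
 [-0.   -0.   -1.  ]]
[276.22586751 229.39556336]
[275.34206883 369.00725315]
[249.76783306 295.35613552]
```

View pics/w1.png

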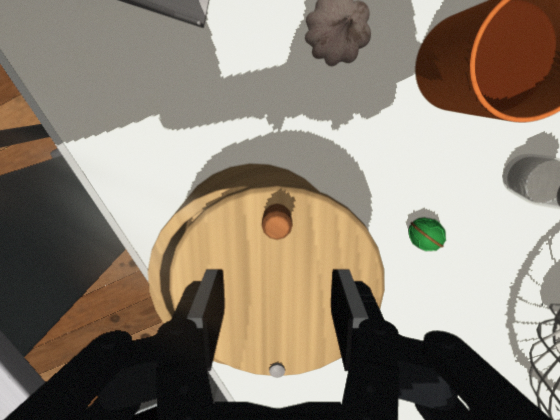

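The wrist view shows the knob top at (277,222) between the jaws' line and the pin cap at (277,370), which matches the estimate to about 4 mm.

```bash
python3 - <<'E'
import numpy as np
pin=np.array([475.2,-146.3]);b=1.386
P=[pin+135*np.array([np.cos(b-t),np.sin(b-t)]) for t in np.r_[.26,.33,np.arange(.46,2.2,.13)]]
print(np.round(np.diff(P,axis=0)).astype(int).tolist(),P[0],P[-1])
E
```

```text
[[8, -4], [15, -10], [13, -11], [12, -13], [10, -14], [8, -16], [6, -17], [4, -17], [1, -17], [-1, -18], [-3, -17], [-5, -17], [-7, -16], [-9, -15], [-11, -13]] [533.28699456 -24.43572688] [ 572.68006204 -239.69506146]
```

Emit:
jog_arm(plan=[[1,1,-15,0,0,0],[0,0,-18,0,0,0],[0,0,-18,0,0,0],[0,0,-18,0,0,0],[0,0,-12,0,0,0],[0,0,-8,0,0,0],[0,0,0,0,0,0]])

```text
clock: 2.65
tool_pos: [0.5335, -0.0245, 0.1309]
orientation: [-2.658, -1.671, 0.003]
contact_force: [-0.6, 0.9, 0.0]
opening: 0.551
gripper_force: 0.0
```

Emit:
jog_arm(plan=[[0,0,0,0,0,0],[0,0,0,0,0,0],[0,0,0,0,0,0]], jaw=0.4, force=20)

```text
clock: 2.95
tool_pos: [0.5352, -0.0241, 0.1332]
orientation: [2.658, 1.673, 0.002]
contact_force: [-0.4, 0.1, 0.2]
opening: 0.401
gripper_force: 0.0
```

Emit:
jog_arm(plan=[[8,-4,-2,0,0,-0.07],[15,-10,0,0,0,-0.13],[13,-11,0,0,0,-0.13],[12,-13,0,0,0,-0.13],[10,-14,0,0,0,-0.13],[8,-16,0,0,0,-0.13],[6,-17,0,0,0,-0.13],[4,-17,0,0,0,-0.13],[1,-17,0,0,0,-0.13],[-1,-18,0,0,0,-0.13],[-3,-17,0,0,0,-0.13],[-5,-17,0,0,0,-0.13],[-7,-16,0,0,0,-0.13],[-9,-15,0,0,0,-0.13],[-8,-10,0,0,0,-0.1],[0,0,0,0,0,0]])

```text
clock: 4.55
tool_pos: [0.5781, -0.2373, 0.1307]
orientation: [2.929, -1.134, 0.001]
contact_force: [0.3, -0.3, -0.8]
opening: 0.401
gripper_force: 0.0
```

```bash
python3 - <<'E'
from h import *
c,im=snap("top","top1"); cv2.imwrite("pics/crop2.png",cv2.resize(im[110:310,150:480],None,fx=2.3,fy=2.3))
s=r.observe(); print(s["tool_pos"],s["q"])
E
```

```text
[ 0.57860774 -0.23650366  0.13078251] [-5.14164405e-01  3.30941873e-01  1.63188653e+00  1.35097556e-04
  1.17799694e+00  1.79173552e+00]
```

View pics/crop2.png

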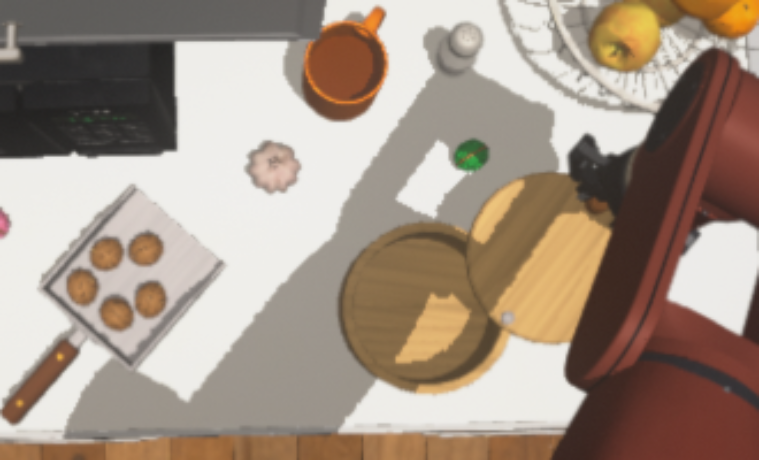

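The top view shows the lid swung wide open: pin at crop (507,318), knob at about (598,203), so roughly 2.06 rad. All five nuts are still on the scoop. Next I leave the knob and go to the handle.

Emit:
jog_arm(plan=[[0,0,15,0,0,0],[0,0,35,0,0,0],[0,0,35,0,0,0],[0,0,35,0,0,0],[-6,24,0,0,0,0.142],[-7,24,0,0,0,0.142],[-6,24,0,0,0,0.142],[-7,24,0,0,0,0.142],[-6,24,0,0,0,0.142],[-7,24,0,0,0,0.142],[-6,24,0,0,0,0.142],[-7,24,0,0,0,0.142],[-6,24,0,0,0,0.142],[-7,24,0,0,0,0.142],[-6,24,0,0,0,0.142],[-7,24,0,0,0,0.142],[-6,24,0,0,0,0.142],[-7,24,0,0,0,0.142],[-6,24,0,0,0,0.142],[-7,24,0,0,0,0.142]])

```text
clock: 6.6
tool_pos: [0.4744, 0.1499, 0.252]
orientation: [2.249, 2.192, 0.003]
contact_force: [-0.0, 0.1, 0.1]
opening: 0.404
gripper_force: 0.0
```

Emit:
jog_arm(plan=[[-6,24,0,0,0,0.142],[-7,24,0,0,0,0.142],[-6,24,0,0,0,0.142],[-7,24,0,0,0,0.142],[-6,24,0,0,0,0.142],[-7,24,0,0,0,0.142],[0,0,0,0,0,0],[0,0,0,0,0,0]], jaw=0.8)

```text
clock: 7.4
tool_pos: [0.4353, 0.2929, 0.2513]
orientation: [1.154, 2.921, 0.001]
contact_force: [0.6, -0.3, -0.2]
opening: 0.801
gripper_force: 0.0
```

```bash
python3 - <<'E'
from h import *
s=r.observe(); print(s["tool_pos"],s["orientation"],s["q"])
c,im=snap("wrist","w2"); R=Ro.from_rotvec(s["orientation"]).as_matrix(); print("psi",np.arctan2(R[1,0],R[0,0]))
hsv=cv2.cvtColor(im,cv2.COLOR_BGR2HSV)
cv2.imwrite("pics/w2.png",im)
for X in [(.436,.290,.04),(.386,.3316,.04),(.46,.268,.04)]: print(proj(c,X))
# mouth centre with arm gone
t,_=snap("top","top2")
E
```

```text
[0.43530269 0.29285348 0.25134264] [1.15368101e+00 2.92102832e+00 9.86629292e-04] [ 4.42002109e-01 -1.99951913e-02  1.78928838e+00 -2.98766076e-04
  1.37116439e+00 -3.76432048e-01]
psi 2.3892892384229865
[274.11379642 181.05722394]
[269.69566154 109.17760125]
[274.50585438 213.78459378]
```

View pics/w2.png

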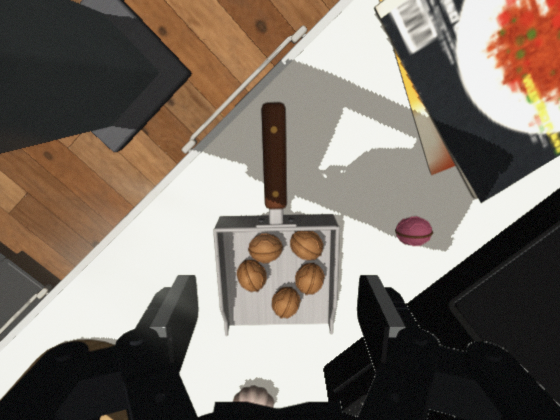

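The wrist view shows the handle upright, from (273,103) to (277,208), with five nuts in the pan and the scoop undisturbed.

```bash
python3 - <<'E'
from h import *
c=cam("wrist"); im=cv2.imread("pics/w2.png"); hsv=cv2.cvtColor(im,cv2.COLOR_BGR2HSV)
m=cv2.inRange(hsv,(0,70,15),(15,255,140)); m[:95]=0;m[215:]=0;m[:,:250]=0;m[:,300:]=0
ys,xs=np.nonzero(m); print(ys.min(),ys.max())
e=[(np.mean(xs[ys==y]),y) for y in range(108,202,4)]
a,b=np.polyfit([p[1] for p in e],[p[0] for p in e],1)
P=[onz(c,a*y+b,y,.04) for y in (ys.min(),ys.max())]; d=P[0]-P[1]; print(P,np.linalg.norm(d),np.arctan2(d[1],d[0]))
d/=np.linalg.norm(d); print("grip",P[1]+.032*d)
t=cam("top");im=cv2.imread("pics/top2.png"); hsv=cv2.cvtColor(im,cv2.COLOR_BGR2HSV)
m=cv2.inRange(hsv,(8,60,40),(30,255,255))
pts=np.array([onz(t,u,np.where(m[230:292,u])[0].max()+230.5,.088)[:2] for u in range(318,362,3)])
from scipy.optimize import least_squares
s=least_squares(lambda q:np.linalg.norm(pts-q,axis=1)-.082,[.49,-.075]);print("keeper",s.x,abs(s.fun).max())
E
```

```text
103 208
[array([0.38453062, 0.33625437, 0.04      ]), array([0.45643906, 0.2716223 , 0.04      ])] 0.09668572530147203 2.4094350107423463
grip [0.43263958 0.29301352 0.04      ]
keeper [ 0.48846724 -0.0748622 ] 0.0013142673562747537
```

Emit:
jog_arm(plan=[[-1,0,-20,0,0,0.01],[-1,0,-35,0,0,0],[0,0,-40,0,0,0],[0,0,-40,0,0,0],[0,0,-35,0,0,0],[0,0,-25,0,0,0],[0,0,-14,0,0,0],[0,0,-8,0,0,0],[0,0,0,0,0,0]])

```text
clock: 8.4
tool_pos: [0.4337, 0.2916, 0.0331]
orientation: [-1.143, -2.926, 0.001]
contact_force: [-0.5, -0.0, 0.1]
opening: 0.799
gripper_force: 0.0
```

Emit:
jog_arm(plan=[[0,0,0,0,0,0],[0,0,0,0,0,0],[0,0,0,0,0,0],[0,0,0,0,0,0],[0,0,0,0,0,0],[0,0,0,0,0,0]], jaw=0.1, force=90)

```text
clock: 9.0
tool_pos: [0.4343, 0.2925, 0.0345]
orientation: [1.141, 2.926, 0.002]
contact_force: [-1.1, 0.1, 6.1]
opening: 0.239
gripper_force: 87.9
```

```bash
cat > plan.py <<'E'
from h import *
s=r.observe(); M=np.array([.488,-.075])
E0=np.array([-.190,0,-.027-.003])  # edge from TCP in scoop axes (x to handle)
def Rs(psi,th): return Ro.from_euler("z",psi)*Ro.from_euler("y",th)   # scoop attitude, th>0 nose up
def tcp_for_edge(e,psi,th): return np.array(e)-Rs(psi,th).apply(E0)
def rows(poses):
    o=[]
    for (p,R),(p2,R2) in zip(poses,poses[1:]):
        v=(R2*R.inv()).as_rotvec(); o.append([*[int(x) for x in np.round((p2-p)*1e3)],*[round(float(x),3) for x in v]])
    return o
def ease(n): t=np.linspace(0,1,n+1); return .5-.5*np.cos(np.pi*t)
E
python3 - <<'E'
from plan import *
p0=np.array([.4343,.2925,.0345]);psi0=2.40
A=[(p0+[0,0,.15*a],Rs(psi0,.12*b)) for a,b in zip(ease(10),np.r_[0,0,ease(8)])]
print(rows(A))
psi=1.93; h=-np.array([np.cos(psi),np.sin(psi)]); e=[*(M-.035*h),.165]
p1=tcp_for_edge(e,psi,.12); print(p1)
B=[(A[-1][0]+(p1-A[-1][0])*a,Rs(psi0+(psi-psi0)*a,.12)) for a in ease(14)]
print(rows(B))
E
```

```text
[[0, 0, 4, 0.0, 0.0, 0.0], [0, 0, 11, 0.0, 0.0, 0.0], [0, 0, 17, -0.003, -0.003, -0.0], [0, 0, 21, -0.009, -0.01, 0.0], [0, 0, 23, -0.013, -0.014, -0.0], [0, 0, 23, -0.016, -0.017, -0.0], [0, 0, 21, -0.016, -0.017, 0.0], [0, 0, 17, -0.013, -0.014, -0.0], [0, 0, 11, -0.009, -0.01, 0.0], [0, 0, 4, -0.003, -0.003, 0.0]]
[0.40812386 0.13772284 0.17203894]
[[0, -2, 0, -0.0, 0.0, -0.006], [-1, -6, 0, 0.0, 0.0, -0.017], [-2, -9, -1, 0.0, 0.0, -0.028], [-2, -12, -1, -0.0, -0.0, -0.037], [-2, -15, -1, 0.0, 0.0, -0.045], [-3, -16, -1, 0.0, -0.0, -0.05], [-3, -17, -1, -0.0, 0.0, -0.052], [-3, -17, -1, 0.0, 0.0, -0.052], [-3, -16, -1, -0.0, -0.0, -0.05], [-2, -15, -1, 0.0, 0.0, -0.045], [-2, -12, -1, -0.0, 0.0, -0.037], [-2, -9, -1, 0.0, -0.0, -0.028], [-1, -6, 0, 0.0, 0.0, -0.017], [0, -2, 0, 0.0, 0.0, -0.006]]
```

Emit:
jog_arm(plan=[[0,0,4,0,0,0],[0,0,11,0,0,0],[0,0,17,-0.003,-0.003,0],[0,0,21,-0.01,-0.01,0],[0,0,23,-0.013,-0.014,0],[0,0,23,-0.016,-0.017,0],[0,0,21,-0.016,-0.017,0],[0,0,17,-0.013,-0.014,0],[0,0,11,-0.01,-0.01,0],[0,0,4,-0.003,-0.003,0],[0,0,0,0,0,0]])

```text
clock: 10.1
tool_pos: [0.4334, 0.2921, 0.1854]
orientation: [1.1, 2.821, -0.07]
contact_force: [0.5, 0.5, -1.7]
opening: 0.239
gripper_force: 88.2
```

Emit:
jog_arm(plan=[[0,-2,0,0,0,-0.006],[-1,-6,0,0,0,-0.017],[-2,-9,-1,0,0,-0.028],[-2,-12,-1,0,0,-0.037],[-2,-15,-1,0,0,-0.045],[-3,-16,-1,0,0,-0.05],[-3,-17,-1,0,0,-0.052],[-3,-17,-1,0,0,-0.052],[-3,-16,-1,0,0,-0.05],[-2,-15,-1,0,0,-0.045],[-2,-12,-1,0,0,-0.037],[-2,-9,-1,0,0,-0.028],[-1,-6,0,0,0,-0.017],[0,-2,0,0,0,-0.006],[0,0,0,0,0,0],[0,0,0,0,0,0]])

```text
clock: 11.7
tool_pos: [0.4077, 0.1383, 0.1754]
orientation: [1.734, 2.498, -0.108]
contact_force: [0.2, -0.0, -2.4]
opening: 0.245
gripper_force: 88.2
```

```bash
python3 - <<'E'
from h import *
c,a=snap("scene","s2"); _,b=snap("wrist","w3")
cv2.imwrite("pics/pair.png",np.hstack([cv2.resize(a[120:330,180:420],(480,420)),cv2.resize(b,(320,240),interpolation=cv2.INTER_AREA)[:, :] if 0 else cv2.copyMakeBorder(cv2.resize(b,(320,240)),0,180,0,0,cv2.BORDER_CONSTANT)]))
s=r.observe();print(s["tool_pos"],s["q"],s["opening"]); R=Ro.from_rotvec(s["orientation"]).as_matrix();print(R.round(3))
E
```

```text
[0.40762019 0.13836592 0.17534817] [ 0.23182975 -0.18326712  2.09167589 -0.1285659   1.22263149 -0.08259713] 0.24431627584871224
[[-0.348  0.937  0.04 ]
 [ 0.93   0.35  -0.114]
 [-0.121 -0.002 -0.993]]
```

View pics/pair.png

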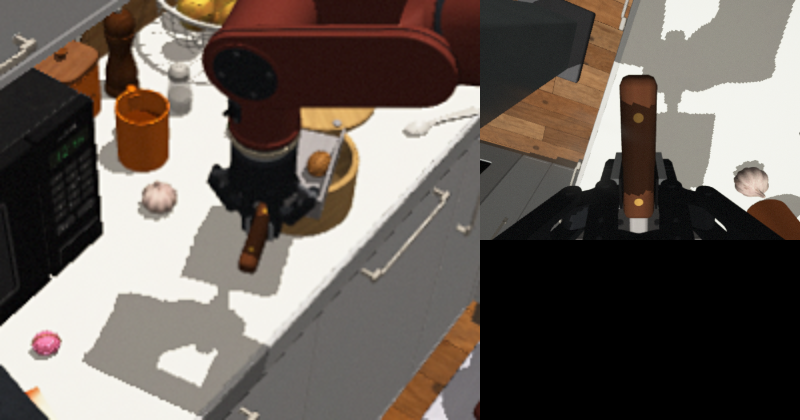

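Scene view: the scoop is over the near side of the keeper, edge lip at about (335,170), with nuts still aboard. The wrist view shows the handle straight in the jaws. Now for the tip.

```bash
python3 - <<'E'
from plan import *
psi=1.93; h=-np.array([np.cos(psi),np.sin(psi)])
P=[]
a=np.linspace(0,1,21)
for k in range(41):
    f=min(1,k/14); th=.12-.7*k/40
    e=[*(M-(.035-.01*f)*h),.165-.037*f]; P.append((tcp_for_edge(e,psi,th),Rs(psi,th)))
# integer rounding without drift
Q=np.round(1e3*np.array([p for p,_ in P])).astype(int); d=np.diff(Q,axis=0); v=(P[1][1]*P[0][1].inv()).as_rotvec().round(4)
print(v); print(d[:20].tolist()); print(d[20:].tolist()); print(P[-1][0])
E
```

```text
[0.0164 0.0062 0.    ]
[[0, -1, 1], [1, -1, 0], [0, -1, 1], [0, -1, 1], [1, -1, 1], [0, -1, 0], [1, -1, 1], [0, -1, 1], [1, -2, 0], [0, -1, 1], [1, -1, 1], [0, -2, 0], [1, -1, 1], [0, -2, 0], [1, -1, 4], [0, 0, 3], [0, -1, 3], [1, -2, 3], [0, -1, 3], [1, -1, 4]]
[[0, -1, 3], [1, -1, 3], [0, -2, 3], [1, -1, 3], [0, -1, 3], [1, -2, 3], [0, -1, 3], [1, -2, 3], [0, -2, 3], [1, -1, 2], [1, -2, 3], [0, -2, 3], [1, -1, 3], [1, -2, 3], [0, -2, 2], [1, -2, 3], [1, -2, 3], [1, -2, 2], [0, -2, 3], [1, -2, 2]]
[0.42912342 0.08179766 0.25721843]
```

Emit:
jog_arm(plan=[[0,-1,1,0.0164,0.0062,0],[1,-1,0,0.0164,0.0062,0],[0,-1,1,0.0164,0.0062,0],[0,-1,1,0.0164,0.0062,0],[1,-1,1,0.0164,0.0062,0],[0,-1,0,0.0164,0.0062,0],[1,-1,1,0.0164,0.0062,0],[0,-1,1,0.0164,0.0062,0],[1,-2,0,0.0164,0.0062,0],[0,-1,1,0.0164,0.0062,0],[1,-1,1,0.0164,0.0062,0],[0,-2,0,0.0164,0.0062,0],[1,-1,1,0.0164,0.0062,0],[0,-2,0,0.0164,0.0062,0],[1,-1,4,0.0164,0.0062,0],[0,0,3,0.0164,0.0062,0],[0,-1,3,0.0164,0.0062,0],[1,-2,3,0.0164,0.0062,0],[0,-1,3,0.0164,0.0062,0],[1,-1,4,0.0164,0.0062,0]])

```text
clock: 13.8
tool_pos: [0.4165, 0.1148, 0.2046]
orientation: [-1.679, -2.419, -0.19]
contact_force: [-0.4, -0.5, -1.6]
opening: 0.245
gripper_force: 88.3
```

Emit:
jog_arm(plan=[[0,-1,3,0.0164,0.0062,0],[1,-1,3,0.0164,0.0062,0],[0,-2,3,0.0164,0.0062,0],[1,-1,3,0.0164,0.0062,0],[0,-1,3,0.0164,0.0062,0],[1,-2,3,0.0164,0.0062,0],[0,-1,3,0.0164,0.0062,0],[1,-2,3,0.0164,0.0062,0],[0,-2,3,0.0164,0.0062,0],[1,-1,2,0.0164,0.0062,0],[1,-2,3,0.0164,0.0062,0],[0,-2,3,0.0164,0.0062,0],[1,-1,3,0.0164,0.0062,0],[1,-2,3,0.0164,0.0062,0],[0,-2,2,0.0164,0.0062,0],[1,-2,3,0.0164,0.0062,0],[1,-2,3,0.0164,0.0062,0],[1,-2,2,0.0164,0.0062,0],[0,-2,3,0.0164,0.0062,0],[1,-2,2,0.0164,0.0062,0]])

```text
clock: 15.8
tool_pos: [0.4286, 0.0818, 0.2606]
orientation: [-1.497, -2.158, -0.442]
contact_force: [-0.0, 0.4, -1.9]
opening: 0.24
gripper_force: 88.4
```

Emit:
jog_arm(plan=[[0,0,0,0,0,0],[0,0,0,0,0,0],[0,0,0,0,0,0],[0,0,0,0,0,0],[0,0,0,0,0,0]])

```text
clock: 16.3
tool_pos: [0.4285, 0.0821, 0.2603]
orientation: [-1.497, -2.16, -0.441]
contact_force: [0.8, 1.2, -2.1]
opening: 0.237
gripper_force: 88.4
```

```bash
python3 - <<'E'
from h import *
c,a=snap("scene","s3"); _,b=snap("top","t3")
cv2.imwrite("pics/pair2.png",np.hstack([cv2.resize(a[130:300,210:380],(400,400)),cv2.resize(b[160:320,240:400],(400,400))]))
E
```

```text
(no output)
```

View pics/pair2.png

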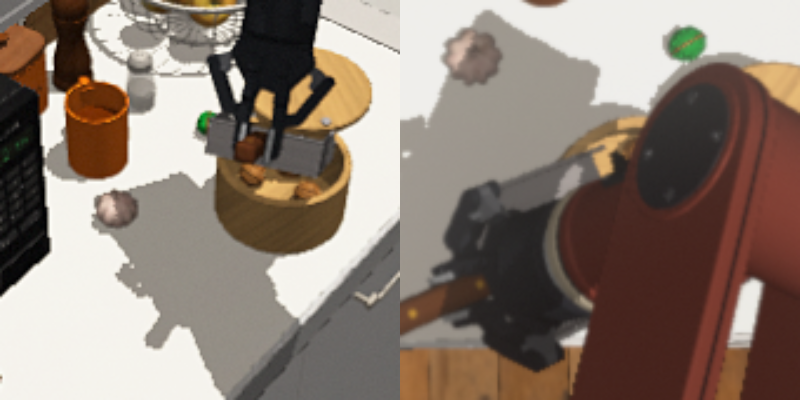

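Emit:
jog_arm(plan=[[1,-3,3,0.0234,0.0088,0],[1,-3,4,0.0234,0.0088,0],[1,-3,3,0.0234,0.0088,0],[2,-4,4,0.0234,0.0088,0],[1,-3,3,0.0234,0.0088,0],[1,-3,3,0.0234,0.0088,0],[1,-3,3,0.0234,0.0088,0],[2,-4,3,0.0234,0.0088,0],[0,0,0,0,0,0],[0,0,0,0,0,0],[0,0,0,0,0,0],[0,0,0,0,0,0],[0,0,0,0,0,0],[0,0,0,0,0,0]])

```text
clock: 17.8
tool_pos: [0.4385, 0.0562, 0.2864]
orientation: [-1.389, -2.005, -0.565]
contact_force: [0.6, -0.1, -2.1]
opening: 0.241
gripper_force: 88.4
```

Emit:
jog_arm(plan=[[-1,3,5,0,0,0],[-3,8,10,0,0,0],[-4,12,8,0,0,0],[-6,16,5,-0.0234,-0.0088,0],[-6,16,0,-0.0468,-0.0176,0],[-5,16,-4,-0.0468,-0.0176,0],[-4,16,-8,-0.0468,-0.0176,0],[-2,18,-10,-0.0468,-0.0176,0],[0,18,-10,-0.0468,-0.0176,0],[0,18,-10,-0.0468,-0.0176,0],[0,18,-10,-0.0468,-0.0176,0],[0,16,-10,-0.0468,-0.0176,0],[0,12,-8,-0.0468,-0.0176,0],[0,8,-5,-0.0468,-0.0176,0],[0,3,0,-0.0468,-0.0176,0],[0,0,0,0,0,0]])

```text
clock: 19.4
tool_pos: [0.4064, 0.256, 0.2404]
orientation: [-1.688, -2.44, -0.17]
contact_force: [0.4, 0.3, -1.3]
opening: 0.247
gripper_force: 88.3
```

```bash
python3 - <<'E'
from h import *
_,b=snap("top","t4")
cv2.imwrite("pics/crop5.png",cv2.resize(b[150:310,130:430],None,fx=2.5,fy=2.5))
s=r.observe();print(s["clock"],s["tool_pos"],s["q"]); R=Ro.from_rotvec(s["orientation"]).as_matrix();print(R.round(3))
E
```

```text
19.45 [0.40665855 0.2554322  0.24023979] [ 0.26056556 -0.13689414  1.93277191  0.20893793  1.37382663 -0.14336153]
[[-0.345  0.936 -0.075]
 [ 0.916  0.353  0.191]
 [ 0.205 -0.003 -0.979]]
```

View pics/crop5.png

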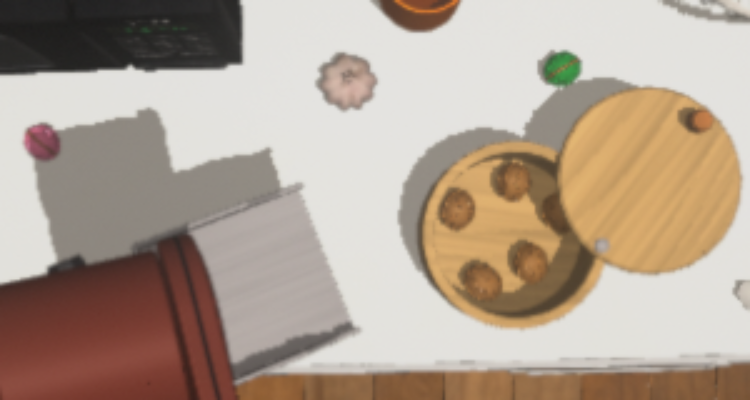

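The top view shows all five walnuts in the keeper, at crop (457,208), (513,180), (555,212), (480,281) and (530,262), and an empty scoop. I'll return it to its old spot.

Emit:
jog_arm(plan=[[1,1,-2,-0.019,-0.007,0],[2,2,-4,-0.038,-0.015,0],[2,3,-8,-0.038,-0.015,0],[3,4,-10,-0.038,-0.015,0],[3,4,-12,-0.038,-0.015,0],[3,4,-12,-0.019,-0.007,0.04],[3,4,-12,0,0,0.06],[3,4,-12,0,0,0.08],[3,4,-12,0,0,0.08],[2,3,-12,0,0,0.08],[2,3,-12,0,0,0.07],[1,1,-12,0,0,0.056],[0,0,-10,0,0,0],[0,0,-8,0,0,0],[0,0,-4,0,0,0],[0,0,0,0,0,0],[0,0,0,0,0,0]])

```text
clock: 21.15
tool_pos: [0.4358, 0.2911, 0.0977]
orientation: [-1.147, -2.923, 0.001]
contact_force: [0.2, -0.6, -1.3]
opening: 0.238
gripper_force: 88.3
```

```bash
python3 - <<'E'
from h import *
s=r.observe();print(s["tool_pos"],s["contact_force"]); R=Ro.from_rotvec(s["orientation"]).as_matrix();print(R.round(4))
z=R[:,2]; print("turn to vertical",np.cross(z,[0,0,-1]))
E
```

```text
[0.43577504 0.29105359 0.09766129] [ 0.16513852 -0.58040897 -1.25508182]
[[-7.331e-01  6.801e-01 -1.400e-03]
 [ 6.801e-01  7.331e-01 -5.000e-04]
 [ 7.000e-04 -1.300e-03 -1.000e+00]]
turn to vertical [ 0.00048121 -0.00135366  0.        ]
```

Emit:
jog_arm(plan=[[0,0,-6,0,0,0],[0,0,-12,0,0,0],[0,0,-14,0,0,0],[0,0,-12,0,0,0],[0,0,-8,0,0,0],[0,0,-4,0,0,0],[0,0,-3,0,0,0],[0,0,-2,0,0,0],[0,0,0,0,0,0],[0,0,0,0,0,0]])

```text
clock: 22.15
tool_pos: [0.4359, 0.2911, 0.0367]
orientation: [-1.147, -2.924, 0.001]
contact_force: [0.2, -0.9, -1.8]
opening: 0.24
gripper_force: 88.3
```

Emit:
jog_arm(plan=[[0,0,-1,0,0,0],[0,0,-1,0,0,0],[0,0,0,0,0,0],[0,0,0,0,0,0]])

```text
clock: 22.55
tool_pos: [0.4358, 0.2912, 0.0347]
orientation: [-1.147, -2.924, 0.001]
contact_force: [-0.6, 1.3, 1.7]
opening: 0.24
gripper_force: 88.8
```

Emit:
jog_arm(plan=[[0,0,0,0,0,0],[0,0,0,0,0,0],[0,0,0,0,0,0],[0,0,0,0,0,0],[0,0,0,0,0,0],[0,0,0,0,0,0]], jaw=0.8, force=20)

```text
clock: 23.15
tool_pos: [0.4356, 0.291, 0.0343]
orientation: [-1.147, -2.923, 0.002]
contact_force: [0.7, 0.6, -0.7]
opening: 0.803
gripper_force: 0.0
```

Emit:
jog_arm(plan=[[0,0,8,0,0,0],[0,0,20,0,0,0],[0,0,35,0,0,0],[0,0,40,0,0,0],[0,0,45,0,0,0],[0,0,45,0,0,0],[0,0,22,0,0,0],[0,0,0,0,0,0]])

```text
clock: 23.95
tool_pos: [0.4377, 0.2921, 0.255]
orientation: [1.145, 2.92, 0.009]
contact_force: [0.1, -0.4, 0.1]
opening: 0.801
gripper_force: 0.0
```

```bash
cp m.py m2.py; python3 - <<'E'
from h import *
s=r.observe(); R=Ro.from_rotvec(s["orientation"]).as_matrix(); print(s["tool_pos"],np.arctan2(R[1,0],R[0,0]))
c,im=snap("top","t5"); cv2.imwrite("pics/crop6.png",cv2.resize(im[150:310,130:430],None,fx=2.5,fy=2.5))
# knob: orange-brown blob, pin: grey blob on lid
hsv=cv2.cvtColor(im,cv2.COLOR_BGR2HSV); m=cv2.inRange(hsv,(5,150,90),(13,255,255)); m[:150]=0;m[300:]=0;m[:,:300]=0
n,_,st,ce=cv2.connectedComponentsWithStats(m)
for i in range(1,n):
    if st[i,4]>8: print(st[i],ce[i],onz(c,*ce[i],.13))
E
```

```text
[0.43774176 0.2920695  0.25496494] 2.3940253469850505
[300 150  13   6  46] [304.86956522 152.34782609] [ 0.6798061  -0.00790688  0.13      ]
[408 195   6   6  33] [410.57575758 197.57575758] [ 0.58050934 -0.23073904  0.13      ]
```

View pics/crop6.png

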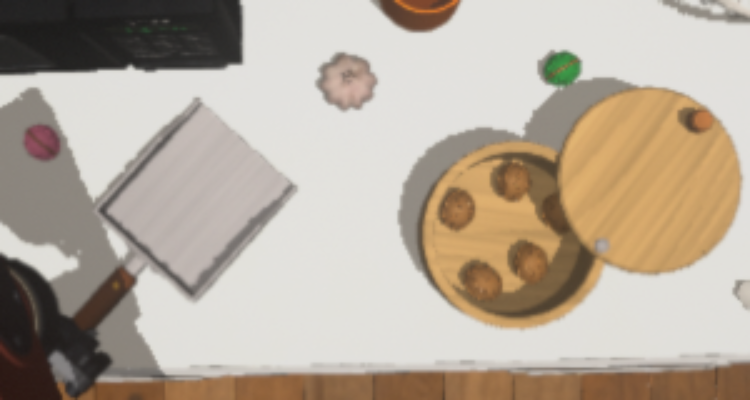

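The scoop lies flat and empty at its old spot, five nuts are in the keeper, and the knob is at crop (698,119), i.e. (0.580, -0.231). Next: close the lid.

Emit:
jog_arm(plan=[[6,-24,0,0,0,-0.14],[7,-24,0,0,0,-0.14],[6,-24,0,0,0,-0.14],[7,-24,0,0,0,-0.14],[6,-24,0,0,0,-0.14],[7,-24,0,0,0,-0.14],[6,-24,0,0,0,-0.14],[7,-24,0,0,0,-0.14],[6,-24,0,0,0,-0.14],[7,-24,0,0,0,-0.14],[6,-24,0,0,0,-0.14],[7,-24,0,0,0,-0.14],[6,-24,0,0,0,-0.14],[7,-24,0,0,0,-0.14],[6,-24,0,0,0,-0.14],[7,-24,0,0,0,-0.14],[6,-24,0,0,0,-0.14],[7,-24,0,0,0,-0.14],[6,-24,0,0,0,-0.14],[7,-24,0,0,0,-0.14]], jaw=0.55)

```text
clock: 26.0
tool_pos: [0.5646, -0.1896, 0.247]
orientation: [-3.073, 0.642, 0.004]
contact_force: [1.1, -0.4, 0.8]
opening: 0.55
gripper_force: 0.0
```

Emit:
jog_arm(plan=[[6,-24,0,0,0,-0.14],[7,-20,0,0,0,-0.14],[0,0,-20,0,0,0],[0,0,-20,0,0,0],[0,0,0,0,0,0]])

```text
clock: 26.5
tool_pos: [0.5756, -0.2317, 0.2036]
orientation: [-2.955, 1.056, 0.013]
contact_force: [-1.1, 0.8, -1.0]
opening: 0.556
gripper_force: 0.0
```

```bash
python3 - <<'E'
from h import *
s=r.observe(); R=Ro.from_rotvec(s["orientation"]).as_matrix(); print(s["tool_pos"],np.arctan2(R[1,0],R[0,0]))
pin=np.array([475.2,-146.3]);b=1.386
P=[pin+135*np.array([np.cos(b-t),np.sin(b-t)]) for t in np.r_[2.06,2.0,np.arange(1.87,.2,-.13),.18,.1,.03,-.04]]
print(np.diff(np.round(P).astype(int),axis=0).tolist(),P[0],P[-1])
E
```

```text
[ 0.57563401 -0.23170901  0.20356507] -0.6865671465531643
[[5, 7], [9, 15], [7, 16], [5, 17], [3, 17], [0, 18], [-2, 17], [-4, 17], [-6, 16], [-8, 16], [-10, 14], [-12, 13], [-14, 11], [-15, 10], [-16, 7], [-10, 3], [-9, 3], [-9, 1]] [ 580.67974683 -230.55570016] [494.67927027 -12.71273253]
```

Emit:
jog_arm(plan=[[4,1,-10,0,0,0],[0,0,-16,0,0,0],[0,0,-18,0,0,0],[0,0,-15,0,0,0],[0,0,-9,0,0,0],[0,0,-5,0,0,0],[0,0,0,0,0,0]])

```text
clock: 27.2
tool_pos: [0.5823, -0.2318, 0.1356]
orientation: [-2.957, 1.056, -0.0]
contact_force: [-0.6, -0.0, 0.1]
opening: 0.55
gripper_force: 0.0
```

Emit:
jog_arm(plan=[[0,0,0,0,0,0],[0,0,0,0,0,0],[0,0,0,0,0,0]], jaw=0.4)

```text
clock: 27.5
tool_pos: [0.583, -0.2323, 0.1372]
orientation: [-2.957, 1.056, -0.004]
contact_force: [0.1, 0.4, 0.4]
opening: 0.398
gripper_force: 0.0
```

Emit:
jog_arm(plan=[[3,7,-5,0,0,0.06],[8,16,0,0,0,0.13],[7,16,0,0,0,0.13],[5,17,0,0,0,0.13],[3,17,0,0,0,0.13],[0,18,0,0,0,0.13],[-2,17,0,0,0,0.13],[-4,17,0,0,0,0.13],[-6,16,0,0,0,0.13],[-8,16,0,0,0,0.13],[-10,14,0,0,0,0.13],[-12,13,0,0,0,0.13],[-14,11,0,0,0,0.13],[-15,10,0,0,0,0.13],[-16,7,0,0,0,0.13],[-10,3,0,0,0,0.08],[-9,3,0,0,0,0.07],[-9,1,0,0,0,0.07],[0,0,0,0,0,0],[0,0,0,0,0,0]])

```text
clock: 29.5
tool_pos: [0.494, -0.0131, 0.1319]
orientation: [-2.39, -2.038, -0.0]
contact_force: [1.2, 1.2, -0.2]
opening: 0.397
gripper_force: 0.0
```

Emit:
jog_arm(plan=[[3,0,0,0,0,0],[0,0,15,0,0,0],[0,0,30,0,0,0],[0,0,40,0,0,0],[0,0,30,0,0,0],[-20,-40,0,0,0,0],[-20,-45,0,0,0,0],[-20,-45,0,0,0,0],[-20,-45,0,0,0,0],[-20,-45,0,0,0,0],[-20,-45,0,0,0,0],[0,-45,0,0,0,0],[0,0,0,0,0,0]])

```text
clock: 30.8
tool_pos: [0.3758, -0.3281, 0.2464]
orientation: [-2.395, -2.033, 0.003]
contact_force: [-1.0, 0.3, 0.8]
opening: 0.4
gripper_force: 0.0
```

```bash
python3 - <<'E'
from h import *
c,im=snap("top","t6"); cv2.imwrite("pics/crop7.png",cv2.resize(im[150:310,130:430],None,fx=2.5,fy=2.5))
hsv=cv2.cvtColor(im,cv2.COLOR_BGR2HSV); m=cv2.inRange(hsv,(5,150,90),(13,255,255)); m[:155]=0;m[300:]=0;m[:,:290]=0;m[:,390:]=0
n,_,st,ce=cv2.connectedComponentsWithStats(m)
pin=np.array([.4752,-.1463])
for i in range(1,n):
    if st[i,4]>8: p=onz(c,*ce[i],.13)[:2];d=p-pin;print(st[i],p,"lid",1.386-np.arctan2(d[1],d[0]))
E
```

```text
[306 234   8   8  44] [ 0.50030759 -0.01340456] lid 0.0019302076099656507
```

View pics/crop7.png

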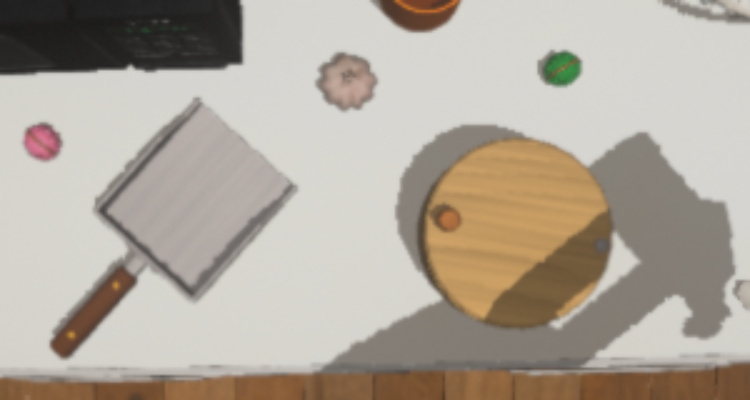

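The lid is shut: the knob at crop (448,217) gives about 0.00 rad. The empty scoop lies flat, the bystanders are unmoved and the arm is clear.

```bash
python3 -c "
from cell import r
print(r.sign_off())"
```

```text
the job is handed in; nothing more can be done
None
```

The job is handed in: all five walnuts are in the keeper, the lid is shut (about 0.00 rad by camera), the empty scoop lies flat on the worktop and the bystanders look unmoved, all in about 31 s; the hand-in returned no verdict.

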